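# Tip the caster ball out of its tall tube

## Task

A steel caster ball lies at the bottom of the tall square tube, out of reach of fingers; get it out into the tray behind the ledge. Tip the square tube over until it leans on the ledge and let go of it there; then take it again low down, in its lower half, and finish the tip so that the ball rolls out into the tray, and leave the tube lying on the ledge, pointing straight across it with its mouth over the tray. Do not disturb the round tube beside it.

Things in the scene. Friction and masses are not known exactly. Their poses are not given: they have to be found in the camera images.
- square_tube: Tall loose square tube of grey plastic, 46 x 46 mm, 240 mm tall, walls and floor 3 mm, open top, 0.22 kg. It stands on the bench in front of the ledge, 57 mm (+/- 8) clear of the ledge's front face and within 5 degrees of square to it. Origin: centre of its underside; z runs along the tube to the mouth at 240 mm; x and y are square to its faces, x roughly along the stand's x at the start.
- ball_center (a point): Steel ball, 30 mm in diameter, 0.11 kg, loose inside the square tube, at its bottom. The point is the ball's centre.
- stand: Fixed plywood ledge, 300 mm wide, and dark steel tray behind it. Origin: on the bench, middle of the ledge's front face; x points from the tubes over ledge and tray, y along the ledge, z up. Ledge top: front edge at x 0, 72 mm high, sloping down 10 degrees to x 98, 55 mm high. Tray: x 100 to 270, y +/-150 mm, floor 4 high, walls 40 (near) to 85 (far). Tubes stand at y about 70 and -70.
- round_tube: Bystander to be left alone: round grey tube, 46 mm in diameter, 240 mm tall, open at the top, empty, loose, standing beside the square tube, about 140 mm from it centre to centre. Origin: centre of its underside; z up along the tube.
There are look-alikes about, which are no part of the job. What is shaped like the square_tube but red is not meant.

How it is judged (in metres and radians):
On the way, in this order (a step that is already met when the one before it is completed fails the run):
1. the square tube leans on the ledge, 20 to 60 degrees from upright, its foot still down on the bench, let go of and still (angle between square_tube's own z axis and vertical between 0.35 and 1.05 rad and height (world z) of square_tube below 0.035 m and contact force between square_tube and stand above 0.1 N and contact force between the fingers and square_tube below 0.05 N and linear speed of square_tube below 0.03 m/s), for 0.2 s.
2. the square tube is gripped in its lower half (contact force between the fingers and square_tube above 1 N and z of the grasp point in the frame of square_tube below 0.12 m), for 0.2 s.
At the end, for the whole second after the job is handed in: The ball is on the tray's floor. The square tube lies still on the sloping ledge, mouth towards the tray and 0 to 22 degrees below level, pointing across the ledge within about 20 degrees, its mouth beyond the ledge and its foot sticking out 10 to 135 mm in front of the ledge's front face (x of ball_center in the frame of stand between 0.1 and 0.27 m and y of ball_center in the frame of stand between -0.15 and 0.15 m and height (world z) of ball_center below 0.03 m and angle between square_tube's own z axis and vertical between 1.57 and 1.95 rad and angle between the z axis of square_tube and the x axis of stand, either way round below 0.42 rad and height (world z) of square_tube above 0.07 m and x of square_tube in the frame of stand between -0.135 and -0.01 m and linear speed of square_tube below 0.02 m/s); the robot touches nothing.
It fails at once if the round tube is knocked over or shifted more than 30 mm (angle between round_tube's own z axis and vertical above 0.3 rad or distance of round_tube from where it was at the start of the episode above 0.03 m).
It also fails if it takes over 50 s, if anything falls off the work surface, if the arm or the gripper's body presses on something with over 40 N, if the wrist force passes 120 N, or if a joint passes its speed limit or range.

## Robot

A 6-joint arm with a two-finger parallel gripper is mounted at the origin on the work surface. World frame = base frame: x ahead of the robot, y to its left, z up, the work surface at z = 0. Lengths are in mm, angles in rad, forces in N, time in s.
With the tool pointing down it reaches from about 275 to 1000 mm from the base axis. Payload 8.4 kg.
Tool frame: the origin (TCP) lies on the centre line of the jaws, within the pads' length; the fingertips stand 17 mm ahead of it and the grasp point (between the pads) lies 2 mm behind it (r.tcp_to_tips is the z of the fingertips in the tool frame, in mm); z points along the fingers, y is the direction in which the jaws open and shut (so a half turn about z gives the same grasp; the last joint's range is limited). The gripper opens to 85 mm and grips with 20 to 120 N. Pads are 22 mm wide; open, the fingers measure 114 mm over their backs; the gripper's body (76 mm by 85 mm) begins 54 mm behind the grasp point. The pads swing forward as they close: fully open they stand 13 mm farther back than shut.
Start: joints at [-1.143, 0.353, 1.633, -0, 1.155, -0.002], TCP at [260.43, -568.159, 248.281] pointing down, gripper open.
Joint ranges: [-2.63, 2.63], [-0.92, 2.1], [0.06, 2.66], [-1.3, 4.44], [0, 2.69], [-3.02, 3.02]. Speed limits (rad/s): [2.22, 2.22, 2.79, 3.14, 3.14, 3.14].

## Interface

Orientations are given as [roll, pitch, yaw] about the fixed x, y, z axes, in that order (R = Rz(yaw) Ry(pitch) Rx(roll)).
In Python, from rig import r, cams, job gives the robot as it stands.
- The arm moves only by the tool drive_tool, never from a script. Its argument "deltas" is a list of rows, each a list of 4 numbers: the shift along the tool's x, y, z in cm, then the turn about the tool's z in rad. In form: [[x, y, z, roll], ...]. A call has 1 to 12 rows; each row shifts and turns the commanded pose from where the row before left it, along the tool's axes as they then stand; what a row does not reach is not made up. A row lasts 1/12 s, in which the tool goes at most 41.7 mm and 7.16 degrees, less where a joint would pass 70% of its speed; a pose out of reach is approached as far as the arm can. A call with a gripper value outside its range is refused whole. "jaw" is the closure, from 0 (fully open) to 1 (shut), set as the call begins (left out, the last holds). The fingers move at their own pace and stop on an object; "force" is the grip in N (left out, the last holds). Time passes only in rows, so rows that do not move let the fingers close. It gives the time, the measured TCP pose, the force and the opening at its end, in the units of the state.
- r.sense(): the state, without advancing time (a new reading comes with each control period).
- cams.grab_frame(name): name is "side" or "top"; returns (picture, depth): 480x640x3 uint8, red, green, blue; 480x640 float32, mm along the optical axis (not along the pixel's ray), 0 where there is no reading.
- cams.camera_params(name): a dict with "fx", "fy", "cx", "cy" (pixels), "k1" (the pictures are not rectified: a ray, as slopes to the right and down, at radius r is drawn at 1 + k1 r^2 times it, then the intrinsics apply), "R" (3x3) and "t" (3): a world point X has camera coordinates R X + t. Camera axes: x right, y down, z forward; pixel columns grow to the right and rows downward; lengths in mm; the calibration is good to about 2 mm. A picture is of the moment at which its call begins. camera_params takes no time and is no camera call.
- job.sign_off(): hands the job in, once; it reports no verdict.
The state is a dict: "clock": time; "qpos": joint angles; "qvel": joint speeds; "joint_efforts": joint torques, N m; "eef_pos": TCP position; "tcp_rot": TCP orientation; "contact_force": force on the tool from outside, world axes, zero at the start; "wrist_torque": the same for the moment, N m; "opening": opening from 0.0 (shut) to 1.0 (fully open).
Only numpy, scipy, OpenCV 4.12 (cv2) and the standard library are available. Lean on these libraries where they do the work, as an engineer would, in place of code of your own. Each camera call takes 0.05 s, during which the arm holds its last target. There are 200 camera calls.

## Working session

There is one attempt and no reset: what is moved stays moved. The work goes in short steps, Python scripts to look and compute and a tool call to move; the robot and the scene stay as the last step left them, time stands still between calls to the robot, and variables do not carry over. Pictures are saved under pics/ and viewed, about 8 in all and at most 12, crops included, and the job is handed in when it is done.

Besides the shell and the picture viewer there is one more tool, called after ">>>" as a command line: name --pt "numbers of a row" for each row, then --argument value for the rest. drive_tool: Moves the arm, as the interface text tells. Its arguments: {"type":"object","properties":{"deltas":{"type":"array"},"jaw":{"type":"number"},"force":{"type":"number"}},"required":["deltas"]}

```bash
ls; mkdir -p pics
python3 - <<'E'
from rig import r,cams,job
import cv2,numpy as np
np.set_printoptions(precision=4,suppress=True)
print(r.sense())
for n in("side","top"):
    p,d=cams.grab_frame(n); np.savez(f"{n}0.npz",p=p,d=d)
    cv2.imwrite(f"pics/{n}0.png",p[:,:,::-1]); print(n,cams.camera_params(n),(d>0).mean())
a=cv2.imread("pics/side0.png");b=cv2.imread("pics/top0.png")
E
```

```text
pics
{'clock': 0.0, 'qpos': array([-1.1434,  0.3536,  1.6342,  0.    ,  1.1552, -0.0024]), 'qvel': array([-0.0006,  0.    ,  0.0016, -0.0004,  0.0018,  0.0007]), 'joint_efforts': array([ -0.0023, -60.5263, -34.2063,   0.    ,   0.0095,   0.    ]), 'eef_pos': array([ 260.2475, -567.7218,  247.5633]), 'tcp_rot': array([-3.1402, -0.    ,  0.4298]), 'contact_force': array([-0.0143, -0.0466,  0.2499]), 'wrist_torque': array([-0.0175, -0.0195, -0.0182]), 'opening': 1.001546293350956}
side {'fx': 563.8420436300604, 'fy': 563.8420436300604, 'cx': 318.44853432843115, 'cy': 240.17668220432324, 'k1': -0.11588992337855038, 'R': array([[ 0.7522,  0.6587, -0.0144],
       [ 0.4266, -0.5035, -0.7513],
       [-0.5022,  0.559 , -0.6598]]), 't': array([-384.8106, -202.7556, 1144.3288])} 0.9959602864583333
top {'fx': 618.8298138482814, 'fy': 618.8298138482814, 'cx': 315.7436554902025, 'cy': 228.1104947222756, 'k1': -0.04681028507858495, 'R': array([[ 0.0128, -0.9996,  0.0266],
       [-0.9966, -0.015 , -0.0807],
       [ 0.0811, -0.0255, -0.9964]]), 't': array([-56.39  , 535.8352, 880.6469])} 0.9957877604166666
```

View pics/side0.png

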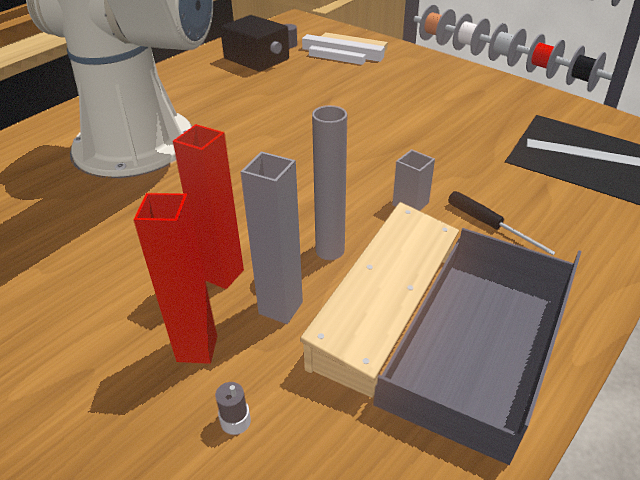

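View pics/top0.png

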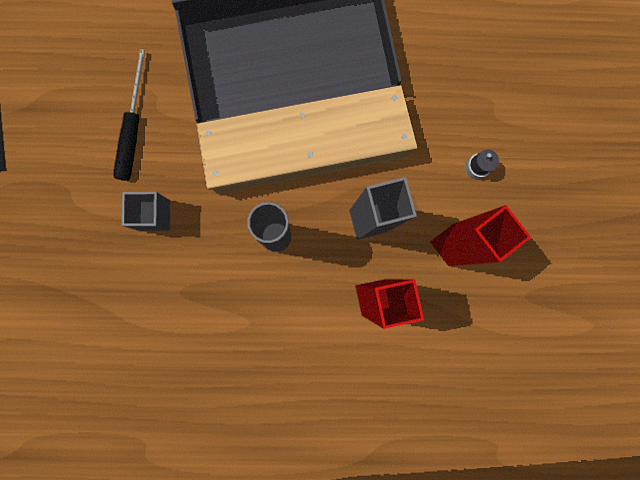

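Top view: the grey tall square tube's mouth is at about (390,202) (side view 270,165 to 285,320). The round tube is at (268,222).
Candidates for the tube meant:
- Two red tubes at (503,232) and (400,305): wrong colour.
- A short grey box at (140,208), side (413,180): too short, and standing off to the side.
- The grey tube at (390,202): fits, being grey, tall, in front of the ledge and about 140 mm from the round one.

I'll confirm this with a crop and measure.

```bash
cat > h.py <<'E'
from rig import r,cams,job
import cv2,numpy as np
np.set_printoptions(precision=3,suppress=True)
def K(c): return np.array([[c['fx'],0,c['cx']],[0,c['fy'],c['cy']],[0,0,1]]),np.array([c['k1'],0,0,0,0.])
def rays(n,uv):
    c=cams.camera_params(n);k,d=K(c)
    s=cv2.undistortPoints(np.asarray(uv,float).reshape(-1,1,2),k,d).reshape(-1,2)
    D=np.c_[s,np.ones(len(s))]; return -c['R'].T@c['t'], D@c['R']   # origin, world dirs (unit depth)
def onplane(n,uv,z):
    o,d=rays(n,uv); return o+d*((z-o[2])/d[:,2])[:,None]
def cloud(n,dep):
    v,u=np.mgrid[:480,:640]; o,d=rays(n,np.c_[u.ravel(),v.ravel()])
    return (o+d*dep.reshape(-1,1)).reshape(480,640,3)
def proj(n,X):
    c=cams.camera_params(n);k,d=K(c)
    return cv2.projectPoints(np.asarray(X,float).reshape(-1,1,3),cv2.Rodrigues(c['R'])[0],c['t'],k,d)[0].reshape(-1,2)
E
cat > m.py <<'E'
from h import *
T=np.load("top0.npz");S=np.load("side0.npz")
hsv=cv2.cvtColor(T['p'],cv2.COLOR_RGB2HSV); C=cloud("top",T['d'])
Z=C[...,2]; sat=hsv[...,1]
def rect(mask,name):
    n,l,st,ce=cv2.connectedComponentsWithStats(mask.astype(np.uint8),connectivity=8)
    for i in range(1,n):
        if st[i,4]>80:
            P=C[l==i]; (cx,cy),(w,h),a=cv2.minAreaRect(P[:,:2].astype(np.float32))
            print(name,"px",ce[i].round(),"n",st[i,4],"ctr",round(cx,1),round(cy,1),"size",round(w,1),round(h,1),"ang",round(a,1),"z",np.percentile(P[:,2],[5,50,95]))
rect((Z>228)&(Z<255),"rims")
rect((Z>50)&(Z<80)&(sat>60)&(hsv[...,0]>8)&(hsv[...,0]<30)&(hsv[...,2]>150),"ledge")
rect((Z>65)&(Z<100)&(sat<60),"short")
C2=cloud("side",S['d'])
h2=cv2.cvtColor(S['p'],cv2.COLOR_RGB2HSV)
for nm,m in (("sq side rim",(C2[...,2]>225)&(h2[...,1]<80)&(np.arange(640)[None]<305)&(np.arange(640)[None]>235)),("ledge side",(C2[...,2]>45)&(C2[...,2]<80)&(h2[...,0]>8)&(h2[...,0]<30)&(h2[...,2]>150))):
    m[:100]=0; P=C2[m]; print(nm,len(P),cv2.minAreaRect(P[:,:2].astype(np.float32)),np.percentile(P[:,2],[5,50,99]))
im=S['p'][100:340,120:440,::-1]; im2=T['p'][150:350,220:540,::-1]
cv2.imwrite("pics/crop.png",np.vstack([cv2.resize(im,None,fx=1.6,fy=1.4),cv2.resize(im2,None,fx=1.6,fy=1.2)])[:600])
E
python3 m.py
```

```text
rims px [391. 201.] n 606 ctr 549.8 -126.8 size 46.2 46.5 ang 15.2 z [229.772 239.228 241.76 ]
rims px [267. 222.] n 399 ctr 524.4 10.1 size 45.1 45.0 ang 26.3 z [231.169 239.349 241.68 ]
rims px [502. 233.] n 733 ctr 516.3 -252.8 size 46.7 46.8 ang 38.1 z [229.324 238.729 241.517]
rims px [399. 304.] n 594 ctr 436.8 -136.0 size 45.2 46.7 ang 12.7 z [229.836 239.276 241.423]
ledge px [305. 136.] n 13567 ctr 664.7 -31.9 size 98.7 300.7 ang 12.1 z [55.412 63.615 71.487]
short px [189.   2.] n 151 ctr 852.0 129.7 size 5.6 59.0 ang 10.7 z [66.32  75.12  86.695]
short px [141. 209.] n 679 ctr 553.7 191.7 size 46.5 47.8 ang 1.2 z [67.091 87.004 91.641]
short px [385. 207.] n 122 ctr 562.4 -142.1 size 36.1 15.5 ang 44.6 z [67.183 84.085 97.979]
short px [362. 223.] n 124 ctr 536.7 -114.3 size 58.4 28.4 ang 54.6 z [67.587 82.201 97.997]
short px [267. 224.] n 87 ctr 534.6 15.7 size 17.3 39.1 ang 27.6 z [65.837 83.283 97.267]
sq side rim 1301 ((728.7153930664062, -307.31951904296875), (62.096466064453125, 569.364013671875), 44.56881332397461) [226.026 234.96  597.104]
ledge side 14193 ((429.3642883300781, -92.26541137695312), (862.0802612304688, 453.21099853515625), 3.538947105407715) [54.592 63.314 75.335]
```

View pics/crop.png

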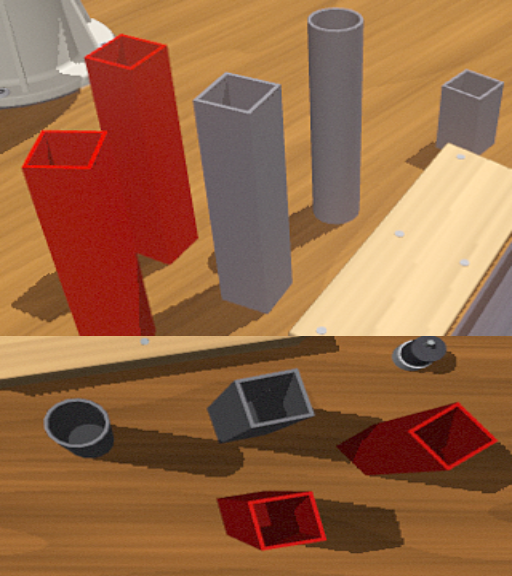

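The crop confirms it: the grey tall tube (top px 391,201) is at (550,-127), rim z 239, 46 mm square. It stands 60 mm clear of the ledge at stand y -69, with a yaw of 15° against the ledge's 12°. The round tube is 139 mm away. These all fit the description, so I'll move above the tube.

>>> drive_tool --pt "0 0 -3 0" --pt "0 0 -3 0" --pt "0 0 -3 0" --pt "3 -1.87 0 0" --pt "3 -1.87 0 0" --pt "3 -1.87 0 0" --pt "3 -1.87 0 0" --pt "3 -1.87 0 0" --pt "3 -1.87 0 0" --pt "3 -1.87 0 0" --pt "3 -1.87 0 0" --pt "3 -1.87 0 0" --jaw 0

```text
clock: 1.1
eef_pos: [436.2, -301.0, 338.1]
tcp_rot: [-3.141, 0.0, 0.43]
contact_force: [-0.1, -0.3, 0.5]
opening: 0.997
```

>>> drive_tool --pt "3 -1.87 0 0" --pt "3 -1.87 0 0" --pt "3 -1.87 0 0" --pt "3 -1.87 0 0" --pt "3 -1.87 0 0" --pt "2.7 -1.8 0 0" --pt "0 0 0 0"

```text
clock: 1.68
eef_pos: [552.4, -123.2, 337.8]
tcp_rot: [-3.14, -0.001, 0.433]
contact_force: [-0.7, -0.5, 0.7]
opening: 1.001
```

>>> drive_tool --pt "0 0 0 -0.115" --pt "0 0 0 -0.115" --pt "0 0 0 -0.115" --pt "0 0 0 -0.115" --pt "0 0 0 -0.115" --pt "0 0 0 -0.115" --pt "0 0 0 -0.115" --pt "0 0 0 -0.115" --pt "0 0 0 -0.115" --pt "0 0 0 -0.115" --pt "0 0 0 -0.115" --pt "0 0 0 -0.115"

```text
clock: 2.68
eef_pos: [549.7, -127.9, 337.9]
tcp_rot: [-3.141, -0.0, 1.815]
contact_force: [-0.3, 0.1, -0.6]
opening: 0.996
```

>>> drive_tool --pt "0 0 0 0" --pt "0 0 0 0"

```text
clock: 2.85
eef_pos: [549.9, -127.8, 338.0]
tcp_rot: [-3.141, -0.0, 1.806]
contact_force: [-0.4, 0.4, -0.7]
opening: 1.003
```

Run:
```python
from h import *
s=r.sense();print(s['clock'],s['eef_pos'],s['tcp_rot'],s['qpos'],r.tcp_to_tips,proj("side",[549.8,-126.8,240]))
p,d=cams.grab_frame("side");cv2.imwrite("pics/s1.png",p[:,:,::-1])
```

```text
2.85 [ 549.876 -127.793  338.033] [-3.141 -0.     1.806] [-0.231  0.184  1.658 -0.     1.3   -0.466] 17.0 [[267.239 165.655]]
```

View pics/s1.png

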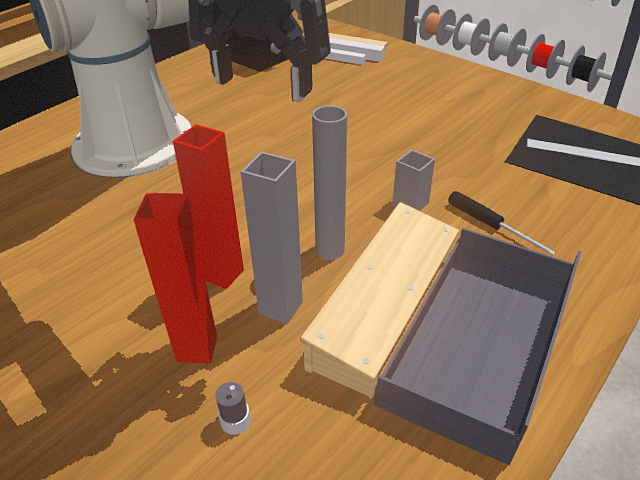

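Gripper is above the tube, and the two views agree: the top-view rim projects to side (267,166), which matches. I'll descend astride the mouth with the jaws along stand x. The rear finger will push and the front finger will catch the tube.

>>> drive_tool --pt "0 0 2.5 0" --pt "0 0 2.5 0" --pt "0 0 2.5 0" --pt "0 0 2.5 0" --pt "0 0 1.6 0" --pt "0 0 1 0" --pt "0 0 0 0" --pt "0 0 0 0"

```text
clock: 3.57
eef_pos: [550.3, -127.6, 212.5]
tcp_rot: [-3.141, -0.0, 1.808]
contact_force: [-0.2, 0.2, 0.7]
opening: 1.001
```

>>> drive_tool --pt "0 0.8 0 0" --pt "0 0.8 0 0" --pt "0 0.6 0 0" --pt "0 0.6 0 0" --pt "0 0.6 0 0" --pt "0 0.6 0 0" --pt "0 0.6 0 0" --pt "0 0.6 0 0" --pt "0 0.6 0 0" --pt "0 0 0 0"

```text
clock: 4.4
eef_pos: [607.7, -113.6, 212.3]
tcp_rot: [3.141, 0.0, 1.81]
contact_force: [0.5, 0.3, 0.0]
opening: 0.998
```

Run:
```python
from h import *
s=r.sense();print(s['clock'],s['eef_pos'],s['tcp_rot'],s['contact_force'])
p,d=cams.grab_frame("side");cv2.imwrite("pics/s2.png",p[100:400,120:520,::-1])
```

```text
4.4 [ 607.717 -113.554  212.264] [3.141 0.    1.81 ] [0.454 0.285 0.039]
```

View pics/s2.png

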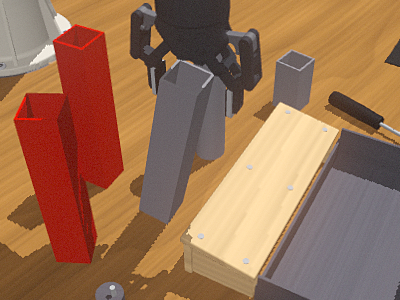

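Crop: the tube's mouth (185,75) is tipping toward the ledge between the fingers, and its foot (160,210) is in place. I'll carry on, lowering along the arc.

>>> drive_tool --pt "0 0.5 0 0" --pt "0 0.5 0 0" --pt "0 0.4 0 0" --pt "0 0.4 0 0" --pt "0 0.4 0.1 0" --pt "0 0.4 0.2 0" --pt "0 0.4 0.2 0" --pt "0 0.4 0.2 0" --pt "0 0.4 0.2 0" --pt "0 0.4 0.2 0" --pt "0 0.4 0.2 0" --pt "0 0.4 0.2 0"

```text
clock: 5.45
eef_pos: [655.5, -101.9, 197.0]
tcp_rot: [-3.141, -0.0, 1.81]
contact_force: [-1.1, 0.3, 0.5]
opening: 0.999
```

>>> drive_tool --pt "0 0.4 0.2 0" --pt "0 0.4 0.2 0" --pt "0 0.4 0.2 0" --pt "0 0.4 0.2 0" --pt "0 0.4 0.2 0" --pt "0 0.4 0.2 0" --pt "0 0.4 0.2 0" --pt "0 0.4 0.1 0" --pt "0 0.4 0 0" --pt "0 0.4 0 0" --pt "0 0 0 0" --pt "0 0 0 0"

```text
clock: 6.45
eef_pos: [694.2, -92.4, 182.3]
tcp_rot: [3.142, 0.0, 1.81]
contact_force: [0.1, 0.2, -0.3]
opening: 1.0
```

Run:
```python
from h import *
s=r.sense();print(s['clock'],s['eef_pos'],s['tcp_rot'],s['contact_force'])
e=s['eef_pos'];print("stand x",(e[0]-616.4)*.978+(e[1]+42.3)*.21)
p,d=cams.grab_frame("side");cv2.imwrite("pics/s3.png",p[100:400,120:520,::-1])
```

```text
6.45 [694.173 -92.448 182.327] [3.142 0.    1.81 ] [ 0.098  0.231 -0.33 ]
stand x 65.53085073617484
```

View pics/s3.png

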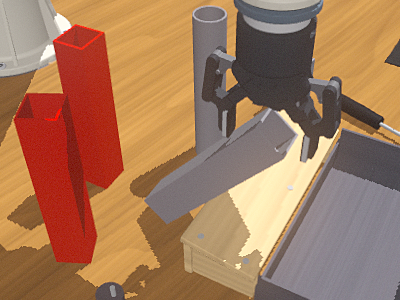

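The crop shows the tube leaning on the ledge, mouth at (280,130), with both fingers clear. I'll lift away and measure the lean.

>>> drive_tool --pt "0 0 -0.5 0" --pt "0 0 -1 0" --pt "0 0 -2 0" --pt "0 0 -2 0" --pt "0 0 -2.5 0" --pt "0 0 -2.5 0" --pt "0 0 -2.5 0" --pt "0 0 -2 0" --pt "0 0 0 0"

```text
clock: 7.25
eef_pos: [695.7, -92.9, 339.0]
tcp_rot: [3.134, 0.003, 1.81]
contact_force: [0.6, 0.0, 1.0]
opening: 0.997
```

>>> drive_tool --pt "0 -3 0 0.12" --pt "0 -3 0 0.12" --pt "0 -3 0 0.12" --pt "0 -3 0 0.12" --pt "0 -2 0 0.12" --pt "0 0 0 0.12" --pt "0 0 0 0.12" --pt "0 0 0 0.12" --pt "0 0 0 0.12" --pt "0 0 0 0.12" --pt "0 0 0 0.12" --pt "0 0 0 0.12"

```text
clock: 8.25
eef_pos: [555.5, -94.8, 332.6]
tcp_rot: [3.141, -0.0, 0.364]
contact_force: [-0.3, 0.3, 0.5]
opening: 1.003
```

Run:
```python
from h import *
s=r.sense();print(s['clock'],s['eef_pos'],s['tcp_rot'])
p,d=cams.grab_frame("side"); C=cloud("side",d); np.savez("s4.npz",p=p,d=d)
h=cv2.cvtColor(p,cv2.COLOR_RGB2HSV)
R=np.array([[.978,.21],[-.21,.978]]); B=(C[...,:2]-[616.4,-42.3])@R.T
m=(h[...,1]<75)&(B[...,1]<-25)&(B[...,1]>-120)&(B[...,0]>-190)&(B[...,0]<95)&(C[...,2]>8)&(C[...,2]<225)
n,l,st,ce=cv2.connectedComponentsWithStats(m.astype(np.uint8)); i=1+np.argmax(st[1:,4]); print(st[1:][st[1:,4]>50],ce[i])
Q=np.c_[B,C[...,2]][l==i]; print(Q.min(0),Q.max(0),np.percentile(Q,[1,99],axis=0))
# upper face: points with max z in each x bin
for x in range(-160,110,15):
    q=Q[abs(Q[:,0]-x)<4]
    if len(q)>5: print(x,"ztop",np.percentile(q[:,2],98),"zlow",np.percentile(q[:,2],3),"y",np.percentile(q[:,1],[2,98]))
cv2.imwrite("pics/s4.png",p[100:400,120:520,::-1])
```

```text
8.25 [555.543 -94.773 332.616] [ 3.141 -0.     0.364]
[[ 264  206  155  116 7137]] [343.651 264.948]Traceback (most recent call last):
  File "<stdin>", line 8, in <module>
    res = self.concatenate(tuple(objs), axis=axis)
ValueError: all the input arrays must have same number of dimensions, but the array at index 0 has 3 dimension(s) and the array at index 1 has 2 dimension(s)
```

```bash
cat > m2.py <<'E'
from h import *
import sys
def stand(C): 
    R=np.array([[.978,.21],[-.21,.978]]); return np.dstack([(C[...,:2]-[616.4,-42.3])@R.T,C[...,2]])
def tube(n,p,d):
    S=stand(cloud(n,d)); h=cv2.cvtColor(p,cv2.COLOR_RGB2HSV)
    m=(h[...,1]<75)&(S[...,1]<-25)&(S[...,1]>-120)&(S[...,0]>-190)&(S[...,0]<200)&(S[...,2]>8)&(S[...,2]<225)&(S[...,2]>78-np.clip(S[...,0],-1,0)*-1e3)
    k,l,st,ce=cv2.connectedComponentsWithStats(m.astype(np.uint8)); i=1+np.argmax(st[1:,4]); return S[l==i]
if __name__=="__main__":
    f=sys.argv[1]; A=np.load(f+".npz"); Q=tube("side",A['p'],A['d']); print(len(Q))
    for x in range(-165,200,15):
        q=Q[abs(Q[:,0]-x)<4]
        if len(q)>5: print(x,"z",np.percentile(q[:,2],[3,97]),"y",np.percentile(q[:,1],[2,98]))
    cv2.imwrite(f"pics/{f}.png",A['p'][100:400,120:520,::-1])
E
python3 m2.py s4
```

```text
7132
-90 z [28.397 38.951] y [-91.146 -47.113]
-75 z [16.386 56.95 ] y [-91.255 -46.385]
-60 z [10.347 73.797] y [-91.225 -48.757]
-45 z [21.123 92.057] y [-90.506 -47.35 ]
-30 z [ 38.623 110.417] y [-90.086 -46.433]
-15 z [ 56.836 128.697] y [-89.241 -46.437]
0 z [ 75.919 147.022] y [-88.545 -46.448]
15 z [ 92.129 165.191] y [-88.047 -44.25 ]
30 z [111.377 183.395] y [-87.419 -43.385]
45 z [129.436 200.869] y [-86.693 -41.073]
60 z [149.238 214.098] y [-85.94  -39.748]
75 z [163.988 202.785] y [-85.415 -38.769]
90 z [179.851 190.97 ] y [-84.561 -38.558]
```

View pics/s4.png

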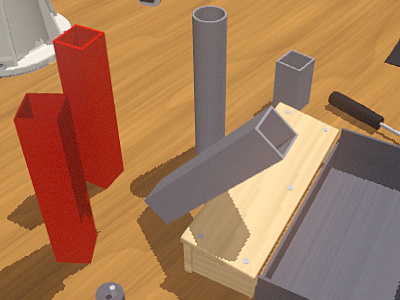

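Step 1 is met. The tube leans 39° with its foot at stand x -60 and z 0, its centreline at y about -69 to -62, and it is untouched and still. Next I turn the jaws across it and go down near 110 mm along the tube, with the pads on its upper part so the gripper's body clears the tube.

>>> drive_tool --pt "0 0 0 0.114" --pt "1.56 1.05 0 0" --pt "1.56 1.05 0 0" --pt "1.56 1.05 0 0" --pt "0 0 2.5 0" --pt "0 0 2.5 0" --pt "0 0 2.5 0" --pt "0 0 2.5 0" --pt "0 0 2.5 0" --pt "0 0 2.5 0" --pt "0 0 2.5 0" --pt "0 0 2 0"

```text
clock: 9.3
eef_pos: [608.3, -113.3, 135.7]
tcp_rot: [-3.141, 0.001, 0.259]
contact_force: [0.2, -0.2, -0.3]
opening: 1.002
```

>>> drive_tool --pt "0 0 0.5 0" --pt "0 0 0.3 0" --pt "0 0 0 0" --pt "0 0 0 0"

```text
clock: 9.63
eef_pos: [609.9, -113.6, 130.7]
tcp_rot: [3.141, -0.002, 0.257]
contact_force: [-0.4, -0.1, 0.4]
opening: 0.997
```

Run:
```python
from m2 import *
s=r.sense();print(s['clock'],s['eef_pos'],s['tcp_rot'],s['contact_force']);e=s['eef_pos']
print(stand(e.reshape(1,1,3)))
p,d=cams.grab_frame("side");cv2.imwrite("pics/s5.png",cv2.resize(p[130:380,180:480,::-1],None,fx=2,fy=2))
```

```text
9.6333 [ 609.937 -113.572  130.677] [ 3.141 -0.002  0.257] [-0.361 -0.144  0.399]
[[[-21.288 -68.347 130.677]]]
```

View pics/s5.png

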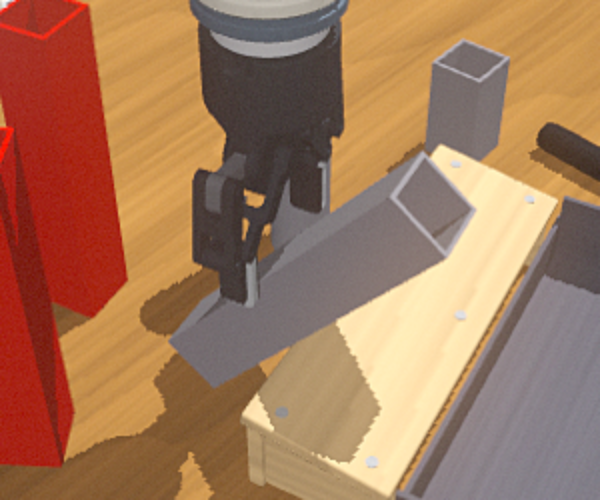

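The fingers straddle the tube with a tip at (240,300) over its side face, and the body is clear. I'll lower the last 20 mm gently and watch the force, then grip.

>>> drive_tool --pt "0 0 0.5 0" --pt "0 0 0.5 0" --pt "0 0 0.5 0" --pt "0 0 0.3 0" --pt "0 0 0 0"

```text
clock: 10.1
eef_pos: [608.5, -113.3, 110.3]
tcp_rot: [-3.141, 0.001, 0.256]
contact_force: [0.5, -0.4, 1.0]
opening: 0.997
```

>>> drive_tool --pt "0 0 0 0" --pt "0 0 0 0" --pt "0 0 0 0" --pt "0 0 0 0" --pt "0 0 0 0" --pt "0 0 0 0" --pt "0 0 0 0" --pt "0 0 0 0" --pt "0 0 0 0" --pt "0 0 0 0" --jaw 1 --force 25

```text
clock: 10.93
eef_pos: [609.2, -113.4, 111.4]
tcp_rot: [3.141, -0.0, 0.256]
contact_force: [-0.6, 0.5, 2.8]
opening: 0.533
```

Run:
```python
from m2 import *
s=r.sense();print(s['clock'],s['eef_pos'],s['opening'],s['contact_force']);e=s['eef_pos']
print(stand(e.reshape(1,1,3)))
p,d=cams.grab_frame("side");Q=tube("side",p,d)
q=Q[(Q[:,0]>20)&(Q[:,0]<50)]
for x in (-75,15,30,45):
    q=Q[abs(Q[:,0]-x)<4]; print(x,np.percentile(q[:,2],[3,97]) if len(q) else 0,np.percentile(q[:,1],[2,98]) if len(q) else 0)
```

```text
10.9333 [ 609.18  -113.407  111.43 ] 0.532647156677898 [-0.624  0.476  2.765]
[[[-21.994 -68.026 111.43 ]]]
-75 [14.298 57.088] [-92.687 -48.445]
15 [ 92.003 165.738] [-90.519 -47.84 ]
30 [111.032 183.488] [-90.133 -47.362]
45 [129.674 202.109] [-89.672 -44.666]
```

Gripped at 112 mm along the tube (opening 45 mm), in its lower half. I'll now draw it forward over the ledge edge so that the edge tips it flatter.

>>> drive_tool --pt "0.4 0 -0.2 0" --pt "0.4 0 -0.2 0" --pt "0.38 0 -0.2 0" --pt "0.42 0 -0.1 0" --pt "0.42 0 -0.1 0" --pt "0.42 0 -0.1 0" --pt "0.45 0 0 0" --pt "0.45 0 0 0" --pt "0.45 0 0 0" --pt "0 0 0 0" --pt "0 0 0 0"

```text
clock: 11.9
eef_pos: [644.8, -103.6, 119.6]
tcp_rot: [-3.141, 0.002, 0.256]
contact_force: [-4.2, -0.0, -0.2]
opening: 0.533
```

```bash
python3 - <<'E'
from m2 import *
s=r.sense();print(s['clock'],s['eef_pos'],s['opening'],s['contact_force'],stand(s['eef_pos'].reshape(1,1,3)))
p,d=cams.grab_frame("side");np.savez("s6.npz",p=p,d=d)
E
python3 m2.py s6
```

```text
11.9 [ 644.801 -103.648  119.646] 0.5329838088764823 [-4.174 -0.026 -0.195] [[[ 14.893 -65.963 119.646]]]
10016
-90 z [73.507 84.543] y [-93.021 -47.013]
-75 z [46.325 90.598] y [-93.244 -47.836]
-60 z [50.968 97.295] y [-92.902 -48.782]
-45 z [ 57.749 103.86 ] y [-92.22  -47.305]
-30 z [ 60.939 110.033] y [-91.252 -65.24 ]
-15 z [ 67.773 114.92 ] y [-91.106 -84.312]
0 z [ 76.401 201.475] y [-90.789 -52.203]
15 z [ 83.012 222.563] y [-119.657  -39.168]
30 z [ 93.577 218.708] y [-118.973  -46.018]
45 z [ 94.245 143.632] y [-88.356 -42.977]
60 z [101.002 150.408] y [-87.578 -43.538]
75 z [108.031 156.934] y [-87.006 -42.253]
90 z [114.805 163.409] y [-86.112 -41.767]
105 z [121.103 170.021] y [-85.217 -40.256]
120 z [129.031 176.952] y [-85.05  -39.307]
135 z [133.323 162.828] y [-84.119 -37.56 ]
```

View pics/s6.png

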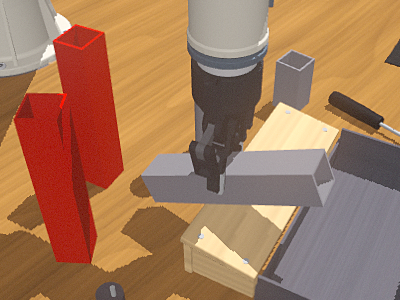

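The tube is now at 66° and pivoting in the pads as planned, with its foot at x about -90. I'll carry on to flat.

>>> drive_tool --pt "0.45 0 0.1 0" --pt "0.45 0 0.1 0" --pt "0.45 0 0.1 0" --pt "0.4 0 0.2 0" --pt "0.4 0 0.2 0" --pt "0.4 0 0.2 0" --pt "0.35 0 0.25 0" --pt "0.35 0 0.25 0" --pt "0.35 0 0.2 0" --pt "0 0 0 0" --pt "0 0 0 0" --pt "0 0 0 0"

```text
clock: 12.95
eef_pos: [681.3, -94.5, 104.2]
tcp_rot: [3.141, -0.002, 0.256]
contact_force: [0.9, -0.0, -1.2]
opening: 0.532
```

>>> drive_tool --pt "0 0 0 0" --pt "0 0 0 0" --pt "0 0 0 0" --pt "0 0 0 0" --pt "0 0 0 0" --pt "0 0 0 0" --pt "0 0 0 0" --pt "0 0 0 0"

```text
clock: 13.62
eef_pos: [680.4, -94.7, 104.2]
tcp_rot: [-3.141, 0.0, 0.256]
contact_force: [-0.1, 0.1, -2.8]
opening: 0.532
```

```bash
python3 - <<'E'
from m2 import *
s=r.sense();print(s['clock'],s['eef_pos'],s['opening'],s['contact_force'],stand(s['eef_pos'].reshape(1,1,3)))
p,d=cams.grab_frame("side");np.savez("s7.npz",p=p,d=d)
E
python3 m2.py s7
```

```text
13.6167 [680.448 -94.686 104.18 ] 0.5315362788600124 [-0.083  0.143 -2.826] [[[ 51.638 -64.683 104.18 ]]]
9880
-60 z [ 81.706 124.369] y [-93.379 -47.953]
-45 z [ 80.56 122.92] y [-92.409 -47.022]
-30 z [ 79.157 121.944] y [-91.954 -46.772]
-15 z [ 77.76 121.  ] y [-91.01  -45.657]
0 z [ 80.004 119.716] y [-90.773 -44.67 ]
15 z [ 78.81  118.337] y [-89.855 -46.735]
30 z [ 79.022 223.504] y [-95.932 -86.238]
45 z [ 79.927 223.731] y [-119.696  -42.476]
60 z [ 88.881 221.162] y [-118.344  -37.611]
75 z [ 81.29  222.417] y [-95.321 -41.683]
90 z [ 81.195 113.779] y [-85.812 -40.602]
105 z [ 81.304 112.499] y [-85.387 -39.775]
120 z [ 81.11  111.411] y [-84.73  -39.622]
135 z [ 81.248 110.154] y [-84.383 -38.882]
150 z [ 81.424 109.16 ] y [-83.678 -37.88 ]
165 z [ 81.212 107.86 ] y [-83.161 -37.01 ]
```

View pics/s7.png

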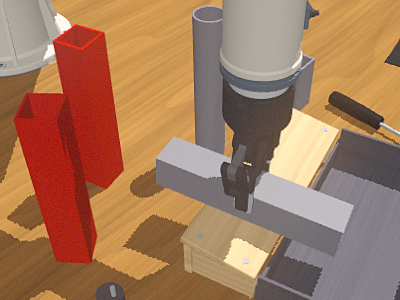

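The mouth is now 4° below level. Lowering the grip another 5 mm should bring the tube flush with the ledge; then I check for the ball.

>>> drive_tool --pt "0 0 0.15 0" --pt "0 0 0.15 0" --pt "0 0 0.15 0" --pt "0 0 0.1 0" --pt "0 0 0 0" --pt "0 0 0 0" --pt "0 0 0 0" --pt "0 0 0 0" --pt "0 0 0 0" --pt "0 0 0 0" --pt "0 0 0 0" --pt "0 0 0 0"

```text
clock: 14.67
eef_pos: [682.5, -94.5, 100.1]
tcp_rot: [3.141, -0.004, 0.256]
contact_force: [3.9, 2.8, 5.5]
opening: 0.534
```

```bash
python3 - <<'E'
from m2 import *
s=r.sense();print(s['clock'],s['eef_pos'],s['opening'],s['contact_force'])
p,d=cams.grab_frame("side");np.savez("s8.npz",p=p,d=d)
S=stand(cloud("side",d));m=(S[...,0]>105)&(S[...,0]<262)&(abs(S[...,1])<143)&(S[...,2]>15)&(S[...,2]<45)
k,l,st,ce=cv2.connectedComponentsWithStats(m.astype(np.uint8))
for i in range(1,k):
    if st[i,4]>40: print("tray blob",ce[i],st[i,4],S[l==i].mean(0),S[l==i].min(0),S[l==i].max(0))
p2,d2=cams.grab_frame("top");cv2.imwrite("pics/s8t.png",cv2.resize(p2[0:200,150:450,::-1],None,fx=2,fy=2))
E
python3 m2.py s8|egrep "^(-|1[0-9][0-9])"
```

```text
14.6667 [682.51  -94.469 100.071] 0.5340019385986573 [3.859 2.816 5.452]
tray blob [454.306 254.673] 49 [105.273 122.591  28.49 ] [105.052  94.738  15.653] [105.684 140.607  40.744]
tray blob [518.14  387.167] 436 [250.538 -63.877  28.117] [237.273 -74.461  15.173] [261.908 -47.115  36.134]
-60 z [ 84.44  129.155] y [-93.355 -48.192]
-45 z [ 83.922 126.754] y [-92.386 -47.768]
-30 z [ 81.626 124.594] y [-91.83 -46.74]
-15 z [ 78.482 122.403] y [-91.384 -45.574]
105 z [ 81.094 105.334] y [-86.036 -39.559]
120 z [ 80.58  102.898] y [-85.251 -40.009]
135 z [ 80.197 100.532] y [-84.606 -38.456]
150 z [81.025 98.677] y [-84.157 -38.059]
165 z [80.662 95.916] y [-83.607 -37.713]
```

View pics/s8.png

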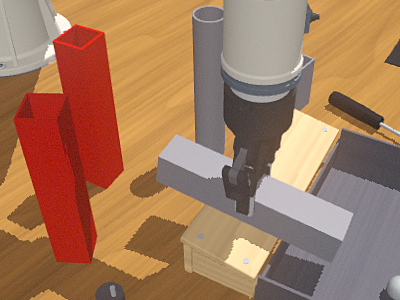

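Ball in the tray at stand (250,-64), top about 35 mm high; it shows at the crop's right edge (395,285). The tube is 8–9° below level, lying on the ledge. I'll release and retreat straight up.

>>> drive_tool --pt "0 0 0 0" --pt "0 0 0 0" --pt "0 0 0 0" --pt "0 0 0 0" --pt "0 0 0 0" --pt "0 0 0 0" --pt "0 0 0 0" --pt "0 0 0 0" --jaw 0

```text
clock: 15.43
eef_pos: [680.5, -94.7, 98.7]
tcp_rot: [-3.142, 0.0, 0.256]
contact_force: [0.3, -0.1, 0.6]
opening: 0.998
```

>>> drive_tool --pt "0 0 -0.5 0" --pt "0 0 -1 0" --pt "0 0 -2 0" --pt "0 0 -3 0" --pt "0 0 -3 0" --pt "0 0 -3 0" --pt "0 0 -3 0" --pt "-3 0 -1 0" --pt "-3 0 0 0" --pt "-3 0 0 0" --pt "-3 0 0 0" --pt "0 0 0 0"

```text
clock: 16.43
eef_pos: [559.8, -125.8, 264.8]
tcp_rot: [-3.141, 0.002, 0.255]
contact_force: [0.5, 0.1, 0.4]
opening: 0.997
```

```bash
python3 - <<'E'
from m2 import *
s=r.sense();print(s['clock'],s['eef_pos'],s['opening'],s['contact_force'])
p,d=cams.grab_frame("side");np.savez("s9.npz",p=p,d=d)
S=stand(cloud("side",d));m=(S[...,0]>105)&(S[...,0]<266)&(abs(S[...,1])<143)&(S[...,2]>15)&(S[...,2]<45)
k,l,st,ce=cv2.connectedComponentsWithStats(m.astype(np.uint8))
for i in range(1,k):
    if st[i,4]>60: print("tray blob",ce[i],st[i,4],S[l==i].mean(0),S[l==i].max(0))
C=cloud("side",d);m=(C[...,2]>228)&(C[...,2]<246)&(abs(C[...,0]-524)<40)&(abs(C[...,1]-10)<40);print("round",m.sum(),cv2.minAreaRect(C[m][:,:2].astype(np.float32)))
cv2.imwrite("pics/s9.png",p[:,:,::-1])
E
python3 m2.py s9; python3 -c "
import cv2,numpy as np;cv2.imwrite('pics/s9f.png',np.load('s9.npz')['p'][:,:,::-1])"
```

```text
16.4333 [ 559.843 -125.819  264.755] 0.9969721754311822 [0.542 0.117 0.388]
tray blob [518.873 387.418] 474 [251.438 -63.654  27.897] [265.881 -46.336  36.206]
round 630 ((526.0093383789062, 10.029701232910156), (45.701900482177734, 46.73439025878906), 35.95511245727539)
8871
-60 z [ 86.603 130.701] y [-93.173 -48.328]
-45 z [ 85.327 128.714] y [-92.669 -47.151]
-30 z [ 81.892 125.703] y [-91.826 -46.484]
-15 z [ 80.017 123.023] y [-91.325 -45.99 ]
0 z [ 79.075 120.491] y [-90.66  -46.128]
15 z [ 80.591 118.245] y [-90.023 -44.673]
30 z [ 81.086 115.585] y [-89.329 -44.542]
45 z [ 81.614 112.677] y [-88.881 -43.363]
60 z [ 81.112 110.106] y [-87.901 -42.729]
75 z [ 81.22  107.229] y [-86.938 -41.71 ]
90 z [ 80.097 105.182] y [-86.365 -41.612]
105 z [ 80.142 102.771] y [-85.811 -40.182]
120 z [ 79.598 100.21 ] y [-85.626 -39.864]
135 z [80.39  97.184] y [-84.797 -39.071]
150 z [80.299 94.527] y [-84.284 -38.49 ]
165 z [79.892 92.067] y [-83.494 -38.183]
```

View pics/s9f.png

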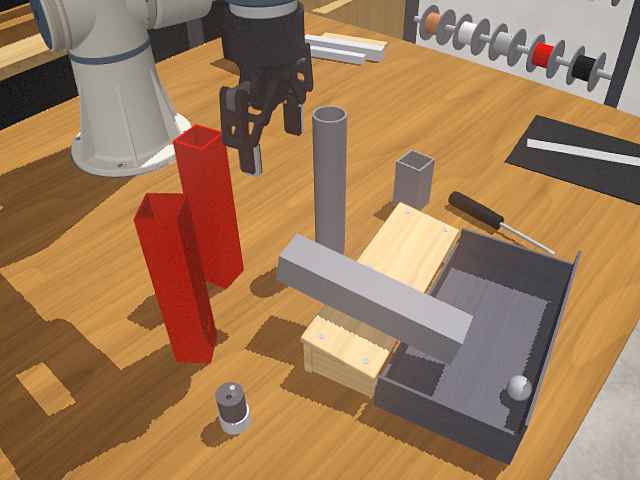

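The tube lies flush on the ledge, with its foot at image (290,265), its mouth at (470,330) over the tray, and a slope of about 9.8°. The ball is in the tray at (518,388), the round tube hasn't moved, and the arm is clear. I'll hand in.

```bash
python3 -c "
from rig import job;print(job.sign_off())"
```

```text
the job is handed in; nothing more can be done
None
```

The ball is out of the square tube and in the tray, and the tube lies on the ledge with its mouth over the tray. I handed the job in at about 16.5 s on the robot's clock. No verdict was reported.

**How it went:**
1. I tipped the square tube with the open jaws astride its mouth until it leaned on the ledge at 39°, and let go of it there. The lean was measured with the fingers clear.
2. I gripped it again about 112 mm along from its foot, in the lower half, and drew it over the ledge edge until it lay flat. The ball rolled out.
3. I let go and backed the arm away upwards.

**Last checks, from the side camera's depth picture:**

| Check | Measured | Needed |
|---|---|---|
| Ball position in the stand frame | x about 251, y about -64 mm | x 100 to 270, y ±150 mm |
| Ball height (top) | about 36 mm, so resting on the tray floor | centre below 30 mm |
| Tube slope below level | about 10°, flush with the ledge | 0 to 22° |
| Tube direction across the ledge | about 2.5° off straight | within about 20° |
| Foot position in the stand frame | about x -65 mm | -135 to -10 mm |
| Round tube | upright, within 2 mm of where it started | moved less than 30 mm |
| Arm | clear of everything, force near zero | touching nothing |

None of these checks failed or disagreed. The limits of this are that the final numbers come from one view, and I took no second reading to confirm that the tube and ball stayed still.

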